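# Free the jammed lid of the bench scrap bin

## Robot

A 6-joint arm with a two-finger parallel gripper is mounted at the origin on the work surface. World frame = base frame: x ahead of the robot, y to its left, z up, the work surface at z = 0. Lengths are in m, angles in rad, forces in N, time in s.
With the tool pointing down it reaches from about 0.275 to 0.75 m from the base axis. Payload 10.2 kg.
Tool frame: the origin (TCP) lies midway between the tips of the shut fingers; the grasp point (between the pads) lies 19 mm behind it (env.hold_point_z is the distance from the TCP to the grasp point, in m); z points along the fingers, y is the line along which they close (so a half turn about z gives the same grasp; the last joint's range is limited). The gripper opens to 85 mm and grips with 20 to 120 N. Pads are 22 mm wide; open, the fingers measure 114 mm over their backs; the gripper's body (76 mm by 85 mm) begins 54 mm behind the grasp point. The pads swing forward as they close: fully open they stand 13 mm farther back than shut.
Start: joints at [1.053, 0.313, 1.498, -0, 1.331, -0.223], TCP at [0.153, 0.502, 0.231] pointing down, gripper open.
Joint ranges: [-2.94, 2.94], [-0.97, 2.17], [0.19, 2.56], [-1.23, 4.37], [0.02, 3.11], [-2.88, 2.88]. Speed limits (rad/s): [2.39, 2.39, 3.01, 3.14, 3.14, 3.14].

## Interface

Orientations are given as a unit quaternion [x, y, z, w].
In Python, from bench import env, kinematics, monitor, eyes, job gives the robot as it stands. The module is installed in compiled form; this text tells all that it offers. Calls block until the motion is done:
- env.reach(position, orientation): joint-space move of the TCP to a pose.
- env.movel(position, velocity=0.15, frame=None, guard=None): straight line of the TCP; frame=None keeps the orientation; velocity is the mean speed in m/s. With guard (N) it stops when the force on the tool has changed by that much, and returns True; else False.
- env.set_joints(angles): joint-space move.
- env.release() and env.close_gripper(effort=None): open the fingers fully, or close them until they stop; effort is the grip in N (None keeps the last).
- env.hold(seconds).
- kinematics.ik(position, orientation): joint angles nearest the present ones, or None.
- monitor.sense(): the state.
- eyes.grab_frame(name): name is "scene" or "top"; returns a dict with "frame" (400x640x3 uint8, red, green, blue), "mtx" (3x3 intrinsics, pixels), "k1" (the pictures are not rectified: a ray, as slopes to the right and down, at radius r is drawn at 1 + k1 r^2 times it, then the intrinsics apply), "view" (4x4, takes a point from world to camera coordinates). Camera axes: x right, y down, z forward; pixel columns grow to the right and rows downward; lengths in m; the calibration is good to about 2 mm. A picture is of the moment at which its call begins. There is no depth.
A pose or a line that the arm cannot do raises env.MotionError and nothing moves.
- job.hand_in(): hands the job in, once; it reports no verdict.
The state is a dict: "clock": time; "joints": joint angles; "qvel": joint speeds; "joint_efforts": joint torques, N m; "position": TCP position; "ee_rot": TCP orientation; "contact_force": force on the tool from outside, world axes, zero at the start; "ft_torque": the same for the moment, N m; "finger_gap": opening from 0.0 (shut) to 1.0 (fully open).
Only numpy, scipy, OpenCV 4.12 (cv2) and the standard library are available. Lean on these libraries where they do the work, as an engineer would, in place of code of your own. Each camera call takes 0.05 s, during which the arm holds its last target. There are 200 camera calls.

## Task

A wooden offcut is caught in the mouth of the step bin and props its lid ajar. Press the bin's pedal right down with closed fingertips so that the lid swings wide open and the offcut drops inside, then ease the pedal back up so that the lid comes down without slamming, and leave the bin fully shut. Work the lid by the pedal alone: do not touch or pick up the offcut, do not touch the lid, and leave everything else on the shelf where it is.

Things in the scene. Friction and masses are not known exactly. Their poses are not given: they have to be found in the camera images.
- bin_base (a point): Step bin, brushed metal on a black plinth, 195 deep (x) x 280 wide (y) mm, rim 235 high; firm, does not shift. Origin on the shelf under its middle, z up, -x out of its front (pedal side). Front wall at x = -95 mm; the pedal juts out to x = -159. Lid hinge along y at the rear, x = +88, z = 240. Bucket inside: x -87 to +50, y -132 to +132, floor at z = 75 mm.
- pedal_top (a point): Centre of the pedal tread (upper face): rubber-ribbed steel bar, 40 mm front to back, 64 wide along the bin's y; moves with it. Lever pivot: axis along y at bin x = -40, z = 40 mm. Pedal up: at bin x = -138, z = 60 mm, tread sloping 0.15 rad (front edge high); right down: z = 30 mm, sloping 0.15 the other way. Press anywhere along its width; takes 5 to 12 N, the lid's weight pushes it back up.
- pedal (a joint): Pedal angle in rad: 0 up (lid shut), 0.302 right down against its stop (about 30 mm of travel at the tread). With the lid propped by the offcut it starts at about 0.04.
- lid (a joint): Lid angle in rad: 0 shut on the rim, 1.15 wide open (pedal right down); linked to the pedal at all times, lid = 3.8 x pedal. The lid weighs about 250 g and bangs shut by itself if the pedal is let go; let up over 2 s or more it closes softly. 1 mm at the tread is about 0.04 rad of lid.
- lid_front (a point): Middle of the lid's front edge, 186 mm from the hinge; the lid is a flat sheet-metal plate 188 x 288 mm, 8 mm thick with its raised panel.
- offcut_center (a point): Centre of the wooden offcut, a pine batten 28 x 28 x 132 mm (x along it), 45 g. It lies across the front rim, 85 to 110 mm to the +y side of the bin's middle, its outer end jutting about 34 mm past the front wall under the raised lid, its longer part inside, so that it tips in by itself once the lid is lifted. Dropped in, its centre is 60 mm or more below the rim.
- ratchet: Chrome ratchet, 240 mm long, 26 mm high, lying in front of the bin; origin near the middle of its length, on the shelf. Leave alone.
- glasses_case: Orange glasses case, 165 x 68 x 56 mm, beside the bin; origin under its middle. Leave alone.
- spoon_rest: White ceramic spoon rest, dish 108 mm across, 18 mm high, with a handle reaching 126 mm from the dish's middle; origin under the dish. Leave alone.
- bolt0: Bolt standing on its head in the spoon rest, 43 mm high; origin under its head. Leave alone.
- bolt1: Second such bolt. Leave alone.
- bolt2: Third such bolt. Leave alone.
- sprayer_head: Green plastic trigger sprayer head standing on its collar, 71 mm high, about 105 mm long; origin under the collar. Leave alone.
- screw_jar: Glass jar with a metal cap, 72 mm across, 95 mm high; origin under it. Leave alone.
- tape_roll: Roll of tape, 104 mm across, 25 mm high, lying flat; origin under its middle. Leave alone.
Not all that is in view belongs to the job. What is shaped like the part that bears offcut_center but grey or red is not meant.

How it is judged:
On the way:
1. the lid is wide open and the offcut has dropped into the bin (value of joint lid above 0.98 rad and z of offcut_center in the frame of bin_base below 0.175 m and x of offcut_center in the frame of bin_base between -0.095 and 0.06 m and y of offcut_center in the frame of bin_base between -0.14 and 0.14 m), for 0.2 s.
At the end, for the whole second after the job is handed in: The lid is shut (joint below 0.03 rad) with the pedal up, and the offcut lies at rest inside the bin, its centre at least 60 mm below the rim (value of joint lid below 0.03 rad and value of joint pedal below 0.012 rad and linear speed of offcut below 0.02 m/s and z of offcut_center in the frame of bin_base below 0.175 m and x of offcut_center in the frame of bin_base between -0.095 and 0.06 m and y of offcut_center in the frame of bin_base between -0.14 and 0.14 m); the robot touches nothing.
It fails at once if the lid slams: it closes faster than 2.2 rad/s over its last 0.3 rad (at that pace the whole closing would take about half a second) (value of joint lid below 0.3 rad and velocity of joint lid below -2.2 rad/s).
It fails at once if the robot touches the offcut (contact force between any of the fingers, the arm and offcut above 0.3 N).
It fails at once if the offcut is lifted 50 mm above where it was caught (height (world z) of offcut_center above 0.295 m).
It fails at once if the robot touches the lid (contact force between any of the fingers, the arm and lid above 0.5 N).
It fails at once if anything else on the shelf (ratchet, glasses case, spoon rest, bolts, sprayer head, jar, tape roll) is moved more than 20 mm (distance of any of ratchet, glasses_case, spoon_rest, bolt0, bolt1, bolt2, sprayer_head, screw_jar, tape_roll from where it was at the start of the episode above 0.02 m).
It also fails if it takes over 48 s, if anything falls off the work surface, if the arm or the gripper's body presses on something with over 40 N, if the wrist force passes 120 N, or if a joint passes its speed limit or range.

## Working session

There is one attempt and no reset: what is moved stays moved. The work goes in short steps, each a Python script; the robot and the scene stay as the last script left them, time stands still between calls to the robot, and variables do not carry over. Pictures are saved under pics/ and viewed, on a budget of 10 in all, crops included, one or two more only if the job needs it, and the job is handed in when it is done.

```bash
mkdir -p pics; python3 - <<'E'
from bench import env,monitor,eyes
import cv2,numpy as np
for n in("scene","top"):
    f=eyes.grab_frame(n);cv2.imwrite(f"pics/{n}0.png",f["frame"][...,::-1]);print(n,f["mtx"].tolist(),f["k1"],np.round(f["view"],4).tolist())
print(monitor.sense())
E
```

```text
scene [[492.985219752886, 0.0, 320.6684614073528], [0.0, 492.985219752886, 199.23076582611867], [0.0, 0.0, 1.0]] -0.0945941435496563 [[0.8852, -0.4651, -0.0108, -0.479], [-0.3661, -0.6821, -0.633, 0.3173], [0.287, 0.5643, -0.7741, 1.2102], [0.0, 0.0, 0.0, 1.0]]
top [[459.88701501227985, 0.0, 321.94196443641044], [0.0, 459.88701501227985, 198.59643409119676], [0.0, 0.0, 1.0]] 0.038822801307362424 [[0.0046, -1.0, -0.0028, -0.0179], [-0.995, -0.0043, -0.0998, 0.5329], [0.0998, 0.0032, -0.995, 1.6361], [0.0, 0.0, 0.0, 1.0]]
{'clock': 0.1, 'joints': array([ 1.05258125e+00,  3.13390063e-01,  1.49834686e+00,  2.38498573e-05,
        1.33098364e+00, -2.23380585e-01]), 'qvel': array([ 0.00162937, -0.00119023, -0.00370545, -0.00149056,  0.00119585,
       -0.0007681 ]), 'joint_efforts': array([ 2.02882962e-03, -4.12902403e+01, -2.60142374e+01, -2.14898491e-04,
        3.10343217e-03, -1.78055299e-06]), 'position': array([0.15244004, 0.50215232, 0.2307997 ]), 'ee_rot': array([ 1.46886670e-01,  9.89153167e-01, -5.21432259e-04, -2.15149709e-04]), 'contact_force': array([-0.35618696, -0.17109615,  0.6144646 ]), 'ft_torque': array([-0.06018749, -0.01914502,  0.0141467 ]), 'finger_gap': 0.9942018821075335}
```

View pics/scene0.png

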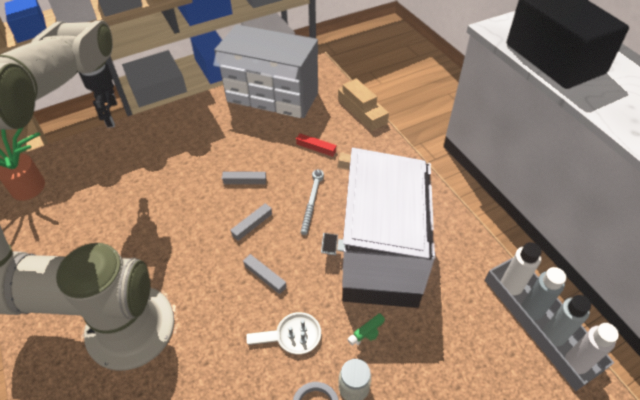

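View pics/top0.png

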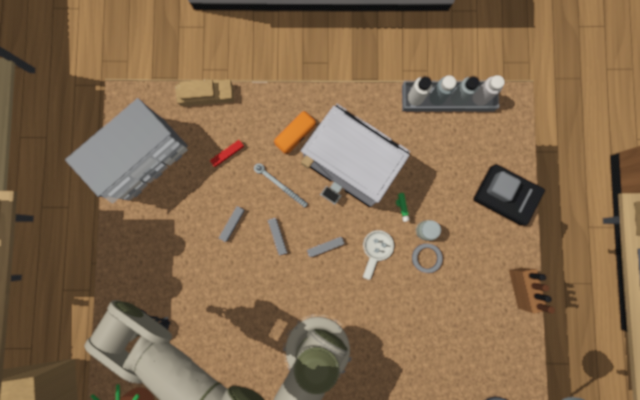

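The bin is near top (355,155), with its pedal at (333,190) in top and (333,243) in scene. The offcut shows as a tan end at (309,158) in top and (344,160) in scene. Lookalikes to rule out are the grey battens at (232,224), (277,236) and (326,247), and the red one at (228,153), all in top. Next I'll crop in close on the bin.

```bash
python3 - <<'E'
import cv2,numpy as np
a=cv2.imread("pics/top0.png")[95:220,270:420];b=cv2.imread("pics/scene0.png")[140:310,300:450]
A=cv2.resize(a,None,fx=4,fy=4,interpolation=2);B=cv2.resize(b,None,fx=3.5,fy=3.5,interpolation=2)
cv2.imwrite("pics/c1.png",A);cv2.imwrite("pics/c2.png",B)
E
```

```text
(no output)
```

View pics/c1.png

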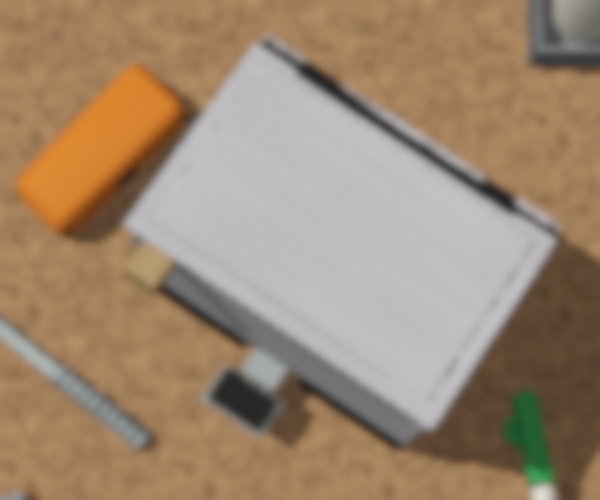

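View pics/c2.png

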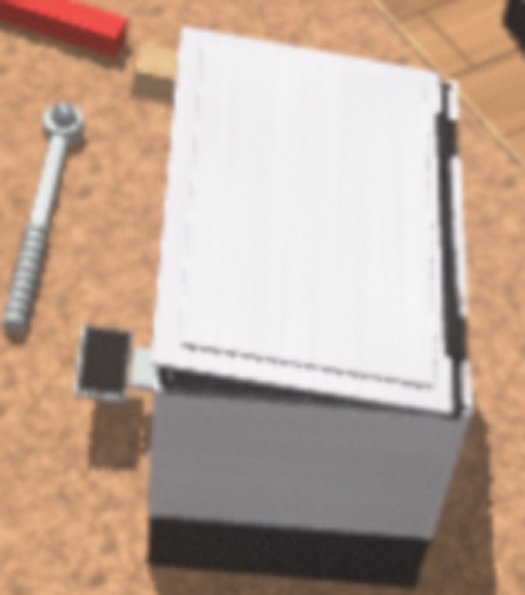

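Top crop: tread centre at (246,398), lid front corners at (126,224) and (430,430), and the tan offcut end at (150,267). Scene crop: tread centre at (104,361), lid front corners at (182,28) and (155,366), and plinth bottom corners at (150,565) and (416,585). The tan piece under the lid is the offcut. I'll fit the bin pose to these points.

```bash
cat >h.py <<'E'
import numpy as np
from scipy.optimize import least_squares
from bench import env,kinematics,monitor,eyes,job
def proj(f,P):
    c=f["view"][:3,:3]@P+f["view"][:3,3]; s=c[:2]/c[2]; s=s*(1+f["k1"]*(s@s))
    return f["mtx"][:2,:2]@s+f["mtx"][:2,2]
def w(p,b):
    x,y,t=p;return np.array([x+np.cos(t)*b[0]-np.sin(t)*b[1],y+np.sin(t)*b[0]+np.cos(t)*b[1],b[2]])
E
python3 - <<'E'
from h import *
T=eyes.grab_frame("top");S=eyes.grab_frame("scene")
a=.152;lf=lambda y:(.088-.186*np.cos(a),y,.240+.186*np.sin(a)+.004)
obs=[(T,(246,398),(-.138,0,.056)),(T,(126,224),lf(.144)),(T,(430,430),lf(-.144)),(T,(402,446),(-.0975,-.14,0)),
(S,(104,361),(-.138,0,.056)),(S,(182,28),lf(.144)),(S,(155,366),lf(-.144)),(S,(150,565),(-.0975,-.14,0)),(S,(416,585),(.0975,-.14,0))]
def px(f,u):
    u=np.array(u)+.5
    return u/4-.5+[270,95] if f is T else u/3.5-.5+[300,140]
fun=lambda p:np.concatenate([proj(f,w(p,b))-px(f,u) for f,u,b in obs])
r=least_squares(fun,[.6,-.07,-.5],loss="soft_l1");print(r.x,np.round(fun(r.x).reshape(-1,2),1).tolist())
p=r.x;np.save("bin.npy",p);tr=w(p,(-.138,0,.056));print("tread",tr)
# tread alone
rt=least_squares(lambda q:np.concatenate([proj(f,np.array(q))-px(f,u) for f,u,b in obs if b[2]==.056]),tr);print("tri",rt.x,rt.cost)
print("offcut end z.249", w(p,(-.129,.0975,.25)))
E
```

```text
[ 0.66009949 -0.12258334 -0.57237051] [[-0.1, 0.6], [-0.4, 0.2], [1.9, -1.1], [-1.3, 1.7], [0.5, 0.3], [0.0, -1.0], [1.1, -1.1], [-1.1, 0.9], [-0.1, 0.5]]
tread [ 0.54409401 -0.04783892  0.056     ]
tri [ 0.54399049 -0.0474748   0.05722496] 0.2751507301050187
offcut end z.249 [0.60446815 0.02924684 0.25      ]
```

The fit residuals are 1–2 px and the triangulated tread agrees to 1 mm. I'll close the fingers and lean the hand 22° away from the bin, then approach and find the tread with a guarded move.

```bash
cat >>h.py <<'E'
from scipy.spatial.transform import Rotation as R
try: p=np.load("bin.npy")
except OSError: p=None
def quat(tilt=np.radians(22),s=1):
    bx=np.array([np.cos(p[2]),np.sin(p[2]),0]);by=np.array([-bx[1],bx[0],0])
    z=np.sin(tilt)*bx-np.cos(tilt)*np.array([0,0,1]);y=s*by
    return R.from_matrix(np.c_[np.cross(y,z),y,z]).as_quat()
E
python3 - <<'E'
from h import *
from bench import env
import cv2
q0=monitor.sense()["joints"]
best=None
for s in(1,-1):
    j=[kinematics.ik(w(p,b),quat(s=s)) for b in((-.22,-.01,.2),(-.134,-.01,.035))]
    print(s,[None if k is None else np.round(k,2) for k in j])
    if all(k is not None for k in j):
        c=np.abs(j[0]-q0).max()
        if best is None or c<best[0]: best=(c,s)
s=best[1];q=quat(s=s);np.save("q.npy",q)
env.close_gripper(20)
env.reach(w(p,(-.22,-.01,.2)),q)
env.movel(w(p,(-.134,-.01,.085)),.12)
hit=env.movel(w(p,(-.134,-.01,.045)),.015,guard=2.5)
m=monitor.sense();print(hit,m["clock"],m["position"],m["contact_force"],m["joints"])
f=eyes.grab_frame("scene")["frame"][110:330,270:470,::-1];g=eyes.grab_frame("top")["frame"][95:220,270:420,::-1]
cv2.imwrite("pics/d1.png",np.hstack([cv2.resize(f,(400,440)),cv2.resize(g,(400,333))[:440] if 0 else cv2.copyMakeBorder(cv2.resize(g,(400,333)),0,107,0,0,0)]))
E
```

```text
1 [array([-0.2 ,  0.07,  1.94, -0.19,  0.79, -1.08]), array([-0.27,  0.49,  1.91, -0.29,  0.4 , -1.02])]
-1 [array([-0.2 ,  0.07,  1.94, -0.19,  0.79,  2.06]), array([-0.27,  0.49,  1.91, -0.29,  0.4 ,  2.13])]
True 6.1083 [ 0.54192668 -0.0583443   0.05855774] [ 0.70233007 -0.25185909  1.58942121] [-0.26889312  0.43953039  1.89535594 -0.25902201  0.45227832 -1.05437726]
```

View pics/d1.png

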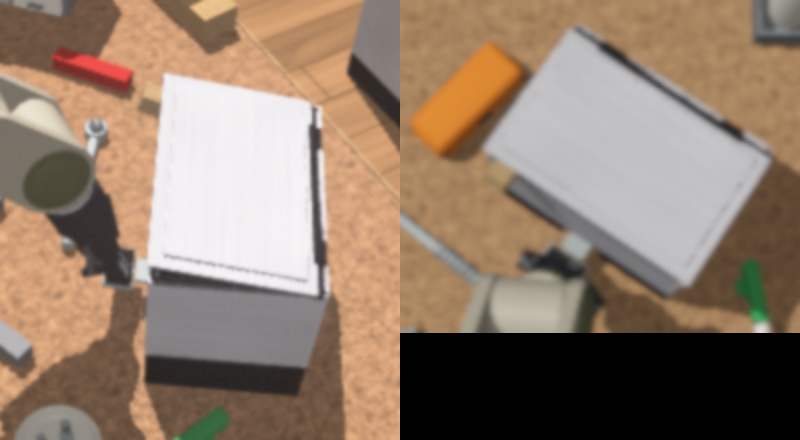

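The fingertips are on the tread at (120,275) in the left view, with the hand clear of the lid and of the offcut end at (150,98). Contact came at z = 58.6 mm, where I expected about 60. Now I'll press.

```bash
python3 - <<'E'
from h import *
import cv2
x,y,_=w(p,(-.134,-.01,0))
hit=env.movel([x,y,.037],.03,guard=40);m=monitor.sense();print(hit,m["position"],m["contact_force"])
hit=env.movel([x,y,.027],.01,guard=12);env.hold(.8);m=monitor.sense();print(hit,m["clock"],m["position"],m["contact_force"])
f=eyes.grab_frame("scene")["frame"][110:330,270:470,::-1];g=eyes.grab_frame("top")["frame"][75:220,270:420,::-1]
cv2.imwrite("pics/d2.png",np.hstack([cv2.resize(f,(400,440)),cv2.copyMakeBorder(cv2.resize(g,(400,387)),0,53,0,0,0)]))
E
```

```text
False [ 0.54190784 -0.05836336  0.03704529] [-2.19969312  0.82370428  3.82118655]
True 8.5 [ 0.54228682 -0.0585317   0.03219068] [-4.77826033  0.6076603   9.44775136]
```

View pics/d2.png

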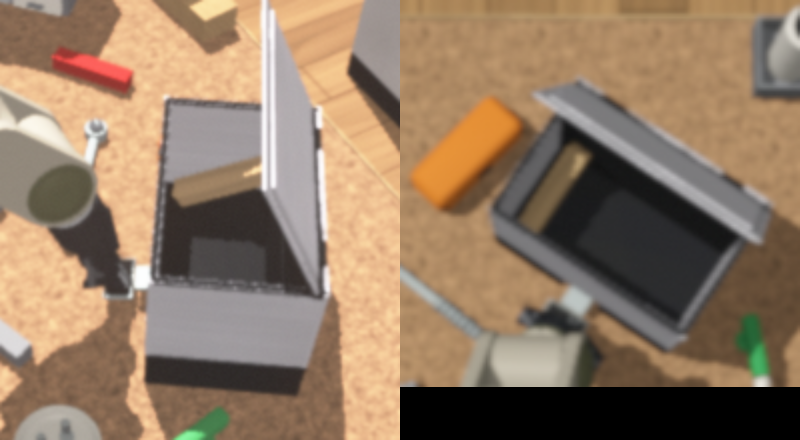

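The lid is wide open and the offcut lies inside, at (180,195)–(262,165) left and (525,228)–(590,148) right. I'll check its depth by projecting candidate poses.

```bash
python3 - <<'E'
from h import *
T=eyes.grab_frame("top");S=eyes.grab_frame("scene")
def tc(P):return (proj(T,P)-[270,75])*400/150+[400,0]
def sc(P):return (proj(S,P)-[270,110])*2
# front end top-edge centre & rear end top-edge centre as seen
for zf,zr in((.103,.103),(.103,.18),(.103,.21)):
    L=.132;dz=zr-zf;dx=np.sqrt(L*L-dz*dz)
    for n,x0 in(("fwd",-.086),("back",.049-dx)):
        print(zf,zr,n,[(np.round(tc(w(p,(x,.0975,z)))),np.round(sc(w(p,(x,.0975,z))))) for x,z in((x0,zf),(x0+dx,zr))])
# solve: front end triangulated
u=np.array([535,226]);v=np.array([178,193])
r=least_squares(lambda P:np.r_[tc(P)-u,sc(P)-v],w(p,(-.08,.0975,.1)));c,s=np.cos(p[2]),np.sin(p[2]);d=r.x[:2]-p[:2];print(c*d[0]+s*d[1],-s*d[0]+c*d[1],r.x[2],r.cost)
r2=[least_squares(lambda P:np.r_[tc(w(p,(P[0],P[1],z)))-[582,152]],[.04,.1]).x for z in(.1,.15,.2)];print(r2)
E
```

```text
0.103 0.103 fwd [(array([522., 241.]), array([164., 189.])), (array([577., 158.]), array([263., 195.]))]
0.103 0.103 back [(array([523., 240.]), array([167., 189.])), (array([579., 156.]), array([266., 195.]))]
0.103 0.18 fwd [(array([522., 241.]), array([164., 189.])), (array([568., 160.]), array([251., 156.]))]
0.103 0.18 back [(array([534., 224.]), array([185., 190.])), (array([580., 141.]), array([273., 157.]))]
0.103 0.21 fwd [(array([522., 241.]), array([164., 189.])), (array([555., 174.]), array([229., 139.]))]
0.103 0.21 back [(array([546., 205.]), array([208., 191.])), (array([581., 135.]), array([276., 142.]))]
-0.06345098240012659 0.09409303972570256 0.10121337895400737 9.073533647432694
[array([0.05673058, 0.09693616]), array([0.04540377, 0.09155486]), array([0.03407696, 0.08617355])]
```

The offcut's front end is on the floor and its rear end leans on the back wall at z of about 0.17. Its centre is at about 0.125–0.14, which is below 0.175 and well under the lid. Now I'll ease the pedal up.

```bash
python3 - <<'E'
from h import *
import cv2
x,y,_=w(p,(-.134,-.01,0))
env.movel([x,y,.052],.007)
env.movel([x,y,.072],.005)
m=monitor.sense();print(m["clock"],m["position"],m["contact_force"])
env.movel(w(p,(-.17,-.01,.12)),.08);env.movel(w(p,(-.25,-.01,.2)),.12);env.hold(.5)
m=monitor.sense();print(m["clock"],m["position"],m["contact_force"])
f=eyes.grab_frame("scene")["frame"][110:330,270:470,::-1];g=eyes.grab_frame("top")["frame"][75:285,270:450,::-1]
cv2.imwrite("pics/d3.png",np.hstack([cv2.resize(f,(400,440)),cv2.resize(g,(377,440))]))
E
```

```text
15.9167 [ 0.54202353 -0.05841072  0.0719959 ] [ 0.37402083 -0.1019752  -0.05841965]
18.4083 [0.44453973 0.00438407 0.19995166] [-0.21670405 -0.44015631  0.29253074]
```

View pics/d3.png

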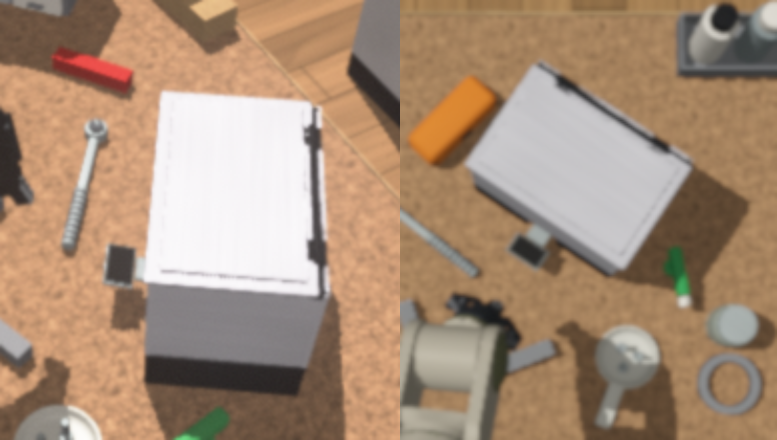

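The lid is flush on the rim with no gap at its near edge (150–325, 285). The pedal is up at (120,265), the neighbours look undisturbed, and the arm is clear.

```bash
python3 -c "
from h import *
job.hand_in()"
```

```text
the job is handed in; nothing more can be done
```

The bin is shut with the offcut inside, and the job is handed in; no verdict was reported.

- **Pressing:** I found the bin and pedal in the two camera views and pressed the tread with closed fingertips, the hand leaning away from the lid, until it reached its stop. The lid swung wide open and the offcut dropped into the bucket. It rests with one end on the floor and the other leaning on the back wall. Its centre is at about z = 0.13 m, under the 0.175 m limit.
- **Closing:** I let the pedal up over about 6 s, then backed the arm away.
- **Last checks:** The final picture shows the lid flush on the rim, the pedal up, and the other things in that view where they were. The wrist force was near zero at about 18.4 s on the clock. The lid and pedal angles, and the offcut after the lid closed, could only be judged from the pictures. No check failed or disagreed.

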